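Set a slack friction hinge so the enclosure lid holds half open

ROBOT

A 7-joint arm with a two-finger parallel gripper is mounted at the origin on the work surface. World frame = base frame: x ahead of the robot, y to its left, z up, the work surface at z = 0. Lengths are in m, angles in degrees, forces in N, time in s.
With the tool pointing down it reaches from about 0.35 to 0.9 m from the base axis. Payload 8.1 kg.
Tool frame: the origin (TCP) lies at the very end of the fingers, on their centre line; the grasp point (between the pads) lies 19 mm behind it; z points along the fingers, y is the line along which they close (so a half turn about z gives the same grasp; the last joint's range is limited). The gripper opens to 92 mm and grips with 3 to 60 N. Pads are 19 mm wide; open, the fingers measure 130 mm over their backs; the gripper's body (75 mm by 190 mm) begins 47 mm behind the grasp point.
Start: joints at [62.533, 24.895, 1.432, 90.138, -0.665, 64.973, -4.303], TCP at [0.23, -0.581, 0.227] pointing down, gripper open.
Joint ranges: [-149.89, 149.89], [-25.12, 119.58], [-72.63, 75.52], [4.76, 147.25], [-75.54, 255.54], [6.69, 114.76], [-157.13, 157.13]. Speed limits (degrees/s): [127.2, 127.2, 172.46, 172.46, 180, 180, 180].

INTERFACE

Orientations are given as a 3x3 rotation matrix whose columns are the frame's x, y, z axes.
In Python, from plant import * gives the robot as it stands. Calls block until the motion is done:
- goto(position, orientation): joint-space move of the TCP to a pose.
- move_linear(position, rotation=None, feed=0.15): straight line of the TCP; rotation=None keeps the orientation; feed is the mean speed in m/s.
- set_joints(angles): joint-space move.
- gripper_open() and close(): open the fingers fully, or close them until they stop; the grip force is fixed at half the most.
- dwell(seconds).
- ik(position, orientation): joint angles nearest the present ones, or None.
- get_state(): the state.
- snapshot(name): name is "scene" or "top" or "wrist"; returns a dict with "image" (384x512x3 uint8, red, green, blue), "fx", "fy", "cx", "cy" (pixels), "k1" (the pictures are not rectified: a ray, as slopes to the right and down, at radius r is drawn at 1 + k1 r^2 times it, then the intrinsics apply), "rvec" (rotation vector, rad) and "tvec" (3), from world to camera coordinates, as OpenCV has them; the wrist camera has in their place "T_tool_cam" (4x4, takes a point from camera to tool coordinates, whose origin is the TCP and whose axes are the flange's). Camera axes: x right, y down, z forward; pixel columns grow to the right and rows downward; lengths in m; the calibration is good to about 2 mm. A picture is of the moment at which its call begins: read the wrist's pose just before it. There is no depth.
A pose or a line that the arm cannot do raises MotionError and nothing moves.
- hand_in(): hands the job in; it is judged then, once.
Trained networks look in a picture, given as the dict that the camera call returned (one of the last four; its "shot" number tells which), for a name from the list of things; names that differ only in an ending like _2 or _b are one class to them, and where a whole thing is asked for, a point or a joint stands for the part that bears it (a point fixed in the world has none). Each returns a list of dicts, best first, with "p" (0 to 1); they miss things now and then, are a little off and sometimes report something else, mostly with a low value. They report only what shows in the picture. A call takes as long as a camera call.
- boxes_of(picture, name): "point" ([column, row] in pixels, amid what is visible of it).
- pinpoint(picture, name): "point" ([column, row] in pixels: a listed point, or the origin of a listed thing).
The state is a dict: "time_s": time; "joints": joint angles; "dq": joint speeds; "joint_torque": joint torques, N m; "ee_pos": TCP position; "eef_rot": TCP orientation; "force": force on the tool from outside, world axes, zero at the start; "wrist_torque": the same for the moment, N m; "finger_gap": finger opening in m; "grip_force": force on a finger pad.
Only numpy, scipy, OpenCV 4.12 (cv2) and the standard library are available. Lean on these libraries where they do the work, as an engineer would, in place of code of your own. Each camera call takes 0.05 s, during which the arm holds its last target. There are 200 camera calls.

TASK

The clear lid of the test enclosure drops shut because the brake of its friction hinge, at the rear left corner, is slack: press the brake's clamp lever down by feel until it has bitten firmly, never with more than about 20 N. Then lift the lid by its handle to half open (45 degrees), ease off to test that it holds, and let go, leaving it standing there by itself; if it sinks, lower it, nip the lever up a little further and try again. Never let the lid drop, and leave the things around it alone.

Things in the scene. Friction and masses are not known exactly. Their poses are not given: they have to be found in the camera images.
- case: Grey sheet-steel test enclosure screwed to the bench, an open box 220 deep (x) x 240 wide (y) x 110 mm high with a circuit board inside, closed by a clear lid in an aluminium frame. Origin: centre of its underside, on the bench; x points away from the robot to the lid's hinge, y to the lever side (left), z up. The hinge axis runs along y at x = +110, z = 118 mm.
- lid (a joint): Opening angle of the lid, rad: 0 shut (level), growing as the front edge rises; 0.785 is half open, 1.75 its stop. The lid weighs 0.5 to 0.75 kg, centre of mass some 100 mm from the hinge. Unbraked it falls freely and hangs on the hand with about 2 N when half open; well braked it stays put, must be pushed down with 1 N or more, and takes 3 to 8 N at the handle to lift.
- lid_handle (a point): Middle of the handle's bar: a round black bar 12 mm thick, 110 mm long along case y, on two posts at the lid's front edge, its centre 38 mm above the lid's face, 208 mm in front of the hinge axis and 42 mm above it with the lid shut. Axes: the lid's, as the case's when shut, turning with it about y. Nothing but the lid within 60 mm.
- lid_hinge (a point): Point on the hinge axis in the middle of the lid's width, 118 mm above the bench; its axes turn with the lid, y along the hinge axis.
- clamp_lever (a joint): Turn of the brake's clamp lever, rad: 0 loosest, its arm pointing left and 25 degrees up; it grows as the ball is pressed down (0.436 level, 1.35 stop). Starts at 0 to 0.06, turns against 3 to 8 N at the ball until the brake bites at 0.1 to 0.9, depending on unseen wear; then the force grows about 5 N per 0.1 rad. Pressed to 9 to 12 N the lid holds half open. It stays about where left.
- lever_ball (a point): Centre of the black ball (21 mm across) at the end of the clamp lever, outside the left wall of the case. It swings in the plane across the case (case y and z), on an arc of 80 mm radius about lever_pivot. It is pushed down from above with closed fingers, following its arc. More than 20 N strains the lever.
- lever_pivot (a point): Point on the lever's axis (which runs along case x) in the plane in which the ball swings: 68 mm behind, 167 mm left of and 124 mm above the case's origin. Its axes turn with the lever.
- multimeter: Bystander: yellow hand-held multimeter lying on the bench left of the case, 135 x 72 x 32 mm; origin at the centre of its underside.
- solder_reel: Bystander: aluminium solder reel, 58 mm across, 46 mm high, standing right of the case; origin at the centre of its underside.
- screwdriver: Bystander: screwdriver, 180 mm long, lying on the bench right of the case.

How it is judged:
By the outcome, as a careful person would: the job done as asked, in the order asked, and still so for the second after the job is handed in, with the robot touching nothing.
It also fails if it takes over 64 s, if anything falls off the work surface, if the arm or the gripper's body presses on something with over 40 N, if the wrist force passes 120 N, or if a joint passes its speed limit or range.

## Working session

There is one attempt and no reset: what is moved stays moved. The work goes in short steps, each a Python script; the robot and the scene stay as the last script left them, time stands still between calls to the robot, and variables do not carry over. Pictures are saved under pics/ and viewed, at most 10 in all, crops included, and the job is handed in when it is done.

```bash
ls; mkdir -p pics; python3 - <<'E'
from plant import *
import cv2
s=get_state(); print({k:s[k] for k in ('time_s','force','finger_gap')})
for c in ('scene','top'):
    p=snapshot(c); cv2.imwrite(f'pics/{c}0.png',p['image'][:,:,::-1])
    print(c,{k:p[k] for k in ('fx','cx','cy','k1','rvec','tvec')})
    for n in ('case','lid_handle','lid_hinge','lever_ball','lever_pivot','multimeter','solder_reel'):
        print(n,[(d['point'],round(d['p'],2)) for d in pinpoint(p,n)[:2]])
E
```

```text
pics
{'time_s': 0.0, 'force': array([ 0.94194225,  0.47055058, -0.7009885 ]), 'finger_gap': 0.09200597887494655}
scene {'fx': 437.46092673462397, 'cx': 260.8438922962548, 'cy': 192.9752932939248, 'k1': -0.16161962869531982, 'rvec': array([ 2.00349765,  0.99594793, -0.53454919]), 'tvec': array([-0.28896253, -0.16793735,  1.66334052])}
case [([222.9, 245.4], 0.93)]
lid_handle [([204.9, 184.5], 0.8), ([288.2, 205.8], 0.63)]
lid_hinge [([238.8, 236.8], 0.72)]
lever_ball [([312.1, 187.1], 0.77)]
lever_pivot []
multimeter [([307.0, 201.2], 0.74)]
solder_reel [([156.3, 266.7], 0.94)]
top {'fx': 389.8719313485637, 'cx': 260.5024231201982, 'cy': 191.25213951939386, 'k1': -0.06106490558811072, 'rvec': array([ 2.17822326, -2.20655942,  0.07988908]), 'tvec': array([-0.05216328,  0.54207209,  1.08801322])}
case [([306.8, 183.9], 0.9)]
lid_handle [([306.7, 222.2], 0.85)]
lid_hinge [([315.1, 143.4], 0.58)]
lever_ball [([221.4, 142.6], 0.57), ([308.6, 219.9], 0.52)]
lever_pivot [([252.0, 145.4], 0.81)]
multimeter [([195.2, 187.8], 0.8)]
solder_reel [([368.7, 200.9], 0.84), ([307.1, 221.3], 0.47)]
```

```bash
cat > h.py <<'E'
from plant import *
import numpy as np, cv2
from scipy.optimize import least_squares
P={'case':[0,0,0],'lid_handle':[-.098,0,.160],'lid_hinge':[.11,0,.118],'lever_pivot':[.068,.167,.124]}
def ball(a): t=np.radians(25)-a; return np.array([.068,.167+.08*np.cos(t),.124+.08*np.sin(t)])
def proj(p,X):
    R=cv2.Rodrigues(p['rvec'])[0]; c=R@X+p['tvec']; u=c[:2]/c[2]; u=u*(1+p['k1']*(u@u))
    return np.array([p['fx']*u[0]+p['cx'],p['fy']*u[1]+p['cy']])
def T(x,X): 
    c,s=np.cos(x[2]),np.sin(x[2]); return np.array([[c,-s,0],[s,c,0],[0,0,1]])@np.array(X)+[x[0],x[1],0]
E
python3 - <<'E'
from h import *
obs=[]
for c in ('scene','top'):
    p=snapshot(c)
    for n in list(P)+['lever_ball']:
        for d in pinpoint(p,n)[:1]: obs.append((p,c,n,np.array(d['point'])))
def f(x): return np.concatenate([proj(p,T(x,P.get(n,ball(.03))))-q for p,c,n,q in obs])
r=least_squares(f,[.5,-.1,0],loss='soft_l1',f_scale=2)
print(r.x[:2],np.degrees(r.x[2]))
for o,e in zip(obs,f(r.x).reshape(-1,2)): print(o[1],o[2],e.round(1))
for n in P: print(n,T(r.x,P[n]))
print('ball',T(r.x,ball(.03)))
E
python3 -c "
import cv2
for c in('scene','top'):
    i=cv2.imread(f'pics/{c}0.png');cv2.imwrite(f'pics/{c}0b.png',cv2.resize(i,(768,576)))"
```

```text
[ 0.55962155 -0.19191943] -6.719301674545811
scene case [-1.3  3.3]
scene lid_handle [0.7 0.3]
scene lid_hinge [-2.   1.2]
scene lever_pivot [2.1 3.8]
scene lever_ball [-2.7 -2.1]
top case [-8.8 41.9]
top lid_handle [ 0.9 -0.8]
top lid_hinge [ 0.2 -0.2]
top lever_pivot [-2.1  0.7]
top lever_ball [-0.9 -1. ]
case [ 0.55962155 -0.19191943  0.        ]
lid_handle [ 0.46229468 -0.18045291  0.16      ]
lid_hinge [ 0.66886599 -0.20479001  0.118     ]
lever_pivot [ 0.64669436 -0.03402286  0.124     ]
ball [0.65529263 0.03895851 0.15561944]
```

View pics/scene0.png

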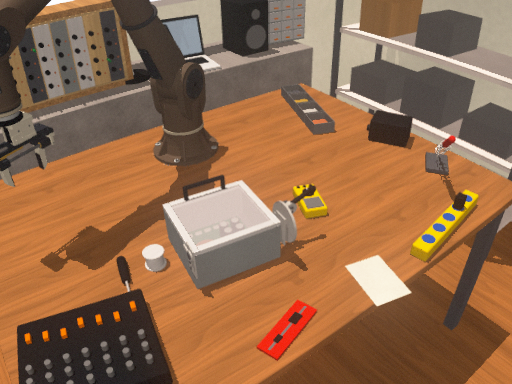

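View pics/top0.png

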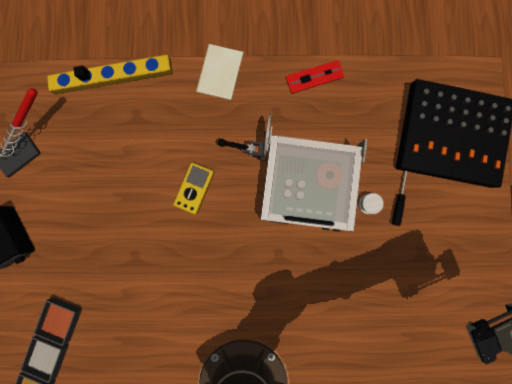

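The pictures show the lid shut with its handle at (205,184) in scene and (307,222) in top. The ball is at (312,187) and (221,143). The way is clear, and the fitted case pose agrees with both views. I'll check reachability, then move above the ball.

```bash
cat >> h.py <<'E'
X=np.array([.55962,-.19192,np.radians(-6.72)])
def Rt(tilt=0,flip=1):
    # tool z down, tool y along +-case x, tilted by lid angle about case y (outer normal leans to +x)
    c,s=np.cos(X[2]),np.sin(X[2]); Rc=np.array([[c,-s,0],[s,c,0],[0,0,1]])
    a=tilt; Ry=np.array([[np.cos(a),0,np.sin(a)],[0,1,0],[-np.sin(a),0,np.cos(a)]])
    y=np.array([flip,0,0]); z=np.array([0,0,-1.]); x=np.cross(y,z)
    return Rc@Ry@np.stack([x,y,z],1)
def bar(a): # handle centre in world at lid angle a
    c,s=np.cos(a),np.sin(a); return T(X,[.11-.208*c+.042*s,0,.118+.208*s+.042*c])
def wpin(names):
    s=get_state(); p=snapshot('wrist'); M=np.eye(4); M[:3,:3]=s['eef_rot']; M[:3,3]=s['ee_pos']
    C=M@p['T_tool_cam']; out={}
    for n in names:
        d=pinpoint(p,n)
        if not d: out[n]=None; continue
        u=(np.array(d[0]['point'])-[p['cx'],p['cy']])/[p['fx'],p['fy']]
        u=cv2.undistortPoints(np.array([[d[0]['point']]],float),np.array([[p['fx'],0,p['cx']],[0,p['fy'],p['cy']],[0,0,1]]),np.array([p['k1'],0,0,0,0.]))[0,0]
        out[n]=(C[:3,3],C[:3,:3]@np.array([u[0],u[1],1]),d[0]['p'],d[0]['point'])
    return p,out
def atz(o,z): return o[0]+o[1]*(z-o[0][2])/o[1][2]
E
python3 - <<'E'
from h import *
print(get_state()['eef_rot'].round(2))
for fl in (1,-1):
    b=T(X,ball(.03)); q=[ik(b+[0,0,.15],Rt(0,fl)),ik(b-[0,0,.07],Rt(0,fl))]+[ik(bar(np.radians(a))-Rt(np.radians(a),fl)[:,2]*r,Rt(np.radians(a),fl)) for a in (0,25,45,50) for r in (-.014,.1)]
    for i in q: print(fl,None if i is None else np.round(i))
E
```

```text
[[ 0.93  0.37 -0.  ]
 [ 0.37 -0.93 -0.  ]
 [-0.    0.   -1.  ]]
1 [ 15.  30. -39.  76.  19.  80. -30.]
1 [ 12.  39. -32.  92.  24.  56. -35.]
1 [ 34.  20. -25. 112.  11.  50.  -3.]
1 [ 35.  13. -24. 103.   6.  65.   2.]
1 [ 23.  33. -17.  83.   9.  91.  -1.]
1 [ 21.  34. -15.  65.   8. 107.  -0.]
1 None
1 None
1 None
1 None
-1 [ 25.  37. -61.  75.  32.  86. 141.]
-1 [ 27.  50. -61.  91.  47.  68. 129.]
-1 [ -31.   31.   67.  117.  -35.   55. -133.]
-1 [ -36.   18.   67.  108.  -19.   66. -149.]
-1 [ -22.   45.   66.   87.  -26.   94. -140.]
-1 [ -18.   44.   66.   70.  -25.  109. -143.]
-1 None
-1 None
-1 None
-1 None
```

```bash
python3 - <<'E'
from h import *
for a in (27,30):
  for r in (-.014,.06,.1): print(a,r,ik(bar(np.radians(45))-Rt(np.radians(a))[:,2]*r,Rt(np.radians(a))) is not None)
close()
b=T(X,ball(.03))
goto(b+[0,0,.13],Rt())
p,o=wpin(['lever_ball','lever_pivot','lid_handle'])
cv2.imwrite('pics/w1.png',p['image'][:,:,::-1])
for n,z in (('lever_ball',b[2]),('lever_pivot',.124),('lid_handle',.16)):
    if o[n]: print(n,atz(o[n],z),o[n][2:])
s=get_state(); print('ball est',b,s['time_s'],s['ee_pos'],s['force'],s['finger_gap'])
E
```

```text
27 -0.014 True
27 0.06 True
27 0.1 False
30 -0.014 True
30 0.06 False
30 0.1 False
lever_ball [0.66141413 0.04203356 0.15561944] (0.86, [255.8, 180.9])
lever_pivot [ 0.64918222 -0.02846298  0.124     ] (0.72, [252.4, 227.6])
ball est [0.6552939  0.03895677 0.15561944] 5.7083 [0.65531758 0.03835264 0.28554371] [0.19477192 0.32383477 0.39871136] 0.0004640180567711297
```

View pics/w1.png

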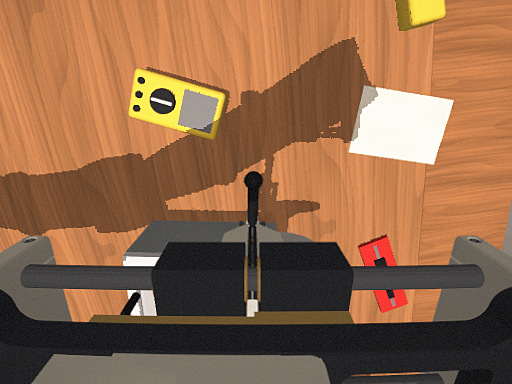

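The wrist view shows the ball at (254,180) in front of the closed fingers, close to the estimate. Now I press along the arc by feel.

```bash
cat >> h.py <<'E'
X[:2]+=[.003,.002]
def tang(a,f,f0):
    t=np.radians(25)-a; c,s=np.cos(X[2]),np.sin(X[2]); d=-(f-f0)
    y=-s*d[0]+c*d[1]
    return y*np.sin(t)-d[2]*np.cos(t)
def tip(a): return T(X,ball(a))+[0,0,.0105]
def press(target,a=-.15,amax=1.3,tmax=25,f0=None):
    t0=get_state()['time_s']; log=[]
    while a<amax and get_state()['time_s']-t0<tmax:
        move_linear(tip(a),feed=.03); s=get_state(); F=tang(a,s['force'],f0)
        log.append((round(a,3),round(float(F),1),round(float(np.linalg.norm(s['force']-f0)),1),round(float(s['ee_pos'][2]-tip(a)[2])*1e3,1)))
        if F>target: break
        a+=.02 if F<target-2.5 else .01
    return a,log
E
python3 - <<'E'
from h import *
move_linear(tip(-.25),feed=.2); dwell(.2)
f0=get_state()['force']; np.save('f0.npy',f0)
a,l=press(10.8,f0=f0,tmax=14)
s=get_state(); print(a,s['time_s'],s['force']-f0); print(*l)
E
```

```text
0.6300000000000002 17.2333 [-1.11372717  4.60435224 10.2923442 ]
(-0.15, 1.5, 2.4, -0.2) (-0.13, 1.0, 1.0, -0.1) (-0.11, 0.1, 1.6, -0.1) (-0.09, 0.9, 1.1, -0.1) (-0.07, 0.2, 1.0, -0.1) (-0.05, 0.9, 1.0, -0.1) (-0.03, 0.8, 1.8, -0.1) (-0.01, 1.2, 1.6, -0.1) (0.01, 0.6, 1.2, -0.1) (0.03, 2.3, 2.3, 0.1) (0.05, 4.4, 4.6, 0.2) (0.07, 4.5, 5.3, 0.1) (0.09, 4.1, 4.7, 0.1) (0.11, 3.7, 5.2, 0.1) (0.13, 3.8, 5.1, 0.2) (0.15, 4.1, 6.3, 0.2) (0.17, 4.2, 6.7, 0.2) (0.19, 5.0, 7.6, 0.2) (0.21, 5.8, 7.8, 0.2) (0.23, 4.4, 6.8, 0.2) (0.25, 4.6, 6.6, 0.2) (0.27, 6.0, 7.1, 0.1) (0.29, 5.0, 6.8, 0.1) (0.31, 6.0, 7.9, -0.0) (0.33, 6.0, 7.1, -0.0) (0.35, 5.4, 6.6, -0.2) (0.37, 5.6, 6.7, -0.2) (0.39, 4.3, 5.1, -0.2) (0.41, 4.2, 4.9, -0.2) (0.43, 3.9, 4.5, -0.1) (0.45, 4.4, 4.9, -0.1) (0.47, 3.7, 4.6, -0.1) (0.49, 3.6, 4.4, -0.1) (0.51, 4.6, 4.7, -0.1) (0.53, 4.0, 4.5, -0.0) (0.55, 5.6, 6.0, 0.1) (0.57, 6.7, 7.2, 0.2) (0.59, 8.6, 8.9, 0.4) (0.6, 8.7, 9.0, 0.6) (0.61, 9.7, 10.1, 0.7) (0.62, 10.4, 10.7, 0.9) (0.63, 11.0, 11.3, 0.9)
```

```bash
python3 - <<'E'
from h import *
p0=get_state()['ee_pos']
move_linear(p0+[0,0,.03],feed=.08)
move_linear([p0[0],p0[1],.28],feed=.25)
gripper_open()
goto(bar(0)+[0,0,.09],Rt())
s=get_state(); print(s['time_s'],s['ee_pos'],s['force'])
p,o=wpin(['lid_handle']); cv2.imwrite('pics/w2.png',p['image'][:,:,::-1])
if o['lid_handle']: print(atz(o['lid_handle'],.16),o['lid_handle'][2:])
print('est',bar(0))
for c in ('scene','top'):
    q=snapshot(c)
    for n in ('lid_handle','lever_ball'): print(c,n,[(d['point'],round(d['p'],2)) for d in pinpoint(q,n)[:2]],proj(q,bar(0) if n=='lid_handle' else T(X,ball(.63))).round(1))
E
```

```text
21.0417 [ 0.46644815 -0.17755603  0.25045846] [0.14088477 0.47041778 0.4096835 ]
[ 0.46043775 -0.17067625  0.16      ] (0.92, [243.5, 191.2])
est [ 0.46529327 -0.17845229  0.16      ]
scene lid_handle [([203.3, 181.1], 0.73)] [203.  184.2]
scene lever_ball [([309.4, 202.4], 0.7)] [312.3 202.9]
top lid_handle [([307.8, 222.4], 0.91)] [309.7 217.7]
top lever_ball [([220.6, 143.4], 0.59)] [220.1 144.8]
```

View pics/w2.png

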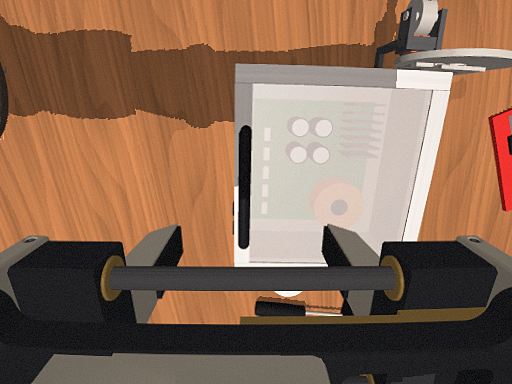

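The wrist view shows the bar vertical at column 245, rows 125–248, between the open fingers. The camera and wrist estimates put it at x of about 0.461. I'll grip it and lift along the arc.

```bash
cat >> h.py <<'E'
XB=X.copy()
X0=X.copy()+[-.0043,.0025,0]
def usebar(): X[:]=X0
def grip_pose(a): 
    R=Rt(.6*a); return bar(a)+R[:,2]*.014,R
def lt(a,f): # lid tangential (opening) component of force: hand on lid = -f
    c,s=np.cos(X[2]),np.sin(X[2]); d=-np.array(f); xx=c*d[0]+s*d[1]
    tx=.208*np.sin(a)+.042*np.cos(a); tz=.208*np.cos(a)-.042*np.sin(a); n=np.hypot(tx,tz)
    rx,rz=-tz/n,tx/n
    return (xx*tx+d[2]*tz)/n, xx*rx+d[2]*rz
E
python3 - <<'E'
from h import *
usebar()
p,R=grip_pose(0)
move_linear(p+[0,0,.06],R,feed=.15); dwell(.2); f0=get_state()['force']; np.save('f1.npy',f0)
move_linear(p,R,feed=.1); print(get_state()['force']-f0)
close(); s=get_state(); print(s['time_s'],s['finger_gap'],s['grip_force'],s['force']-f0,s['ee_pos']-p)
for d in (2,4,7,10):
    a=np.radians(d); q,R=grip_pose(a); move_linear(q,R,feed=.05); s=get_state()
    print(d,np.round(lt(a,s['force']-f0),1),np.round(s['force']-f0,1),(s['ee_pos']-q).round(4),s['finger_gap'].round(4),s['time_s'])
E
```

```text
[0.15179729 0.37380306 0.33672922]
24.0583 0.011085684844127898 29.986156225204468 [-7.10094869  0.8023622   5.36069329] [-0.00195644  0.0002035  -0.00033909]Traceback (most recent call last):
  File "<stdin>", line 9, in <module>
AttributeError: 'float' object has no attribute 'round'
```

```bash
sed -i 's/-.0043,.0025,0/-.0068,.0025,0/' h.py; python3 - <<'E'
from h import *
usebar(); f0=np.load('f1.npy')
for d in (2,4,7,11,16,21,26):
    a=np.radians(d); q,R=grip_pose(a); move_linear(q,R,feed=.05); s=get_state()
    print(d,np.round(lt(a,s['force']-f0),1),np.round(s['force']-f0,1),(s['ee_pos']-q).round(4),round(s['finger_gap'],4),s['time_s'])
    if np.linalg.norm(s['force']-f0)>25: break
E
```

```text
2 [6.4 6. ] [ 4.4 -0.1 -7.6] [ 0.0006  0.0001 -0.0001] 0.011 24.6083
4 [7.2 6.3] [ 4.3  0.7 -8.6] [ 0.0005  0.0001 -0.0002] 0.0108 24.9083
7 [6.1 8.3] [ 6.1  0.4 -8.4] [ 0.0004 -0.     -0.0003] 0.0112 25.275
11 [5.8 8.8] [ 6.   0.1 -8.7] [ 0.0003 -0.0001 -0.0005] 0.0109 25.7167
16 [ 7.3 10.8] [  6.2  -1.1 -11.4] [-0.0001 -0.0002 -0.0007] 0.0108 26.2333
21 [ 5.5 10.2] [  5.5  -2.  -10.1] [-0.0002 -0.0004 -0.0007] 0.0112 26.75
26 [ 6.8 10.8] [  4.1  -3.7 -11.9] [-0.0005 -0.0005 -0.0007] 0.0111 27.2667
```

```bash
python3 - <<'E'
from h import *
usebar(); f0=np.load('f1.npy')
def go(d,feed=.05):
    a=np.radians(d); q,R=grip_pose(a); move_linear(q,R,feed=feed); s=get_state()
    F=lt(a,s['force']-f0); print(round(d,2),np.round(F,1),np.round(s['force']-f0,1),round(s['time_s'],2)); return F
for d in (31,36,41,45.3):
    F=go(d)
    if np.hypot(*F)>28: raise SystemExit
d=45.3
while d>43.3:
    d-=.15; F=go(d,.02)
    if F[0]<-.3: break
for i in range(3):
    dwell(.3); s=get_state(); print(np.round(lt(np.radians(d),s['force']-f0),2),s['ee_pos'])
p=snapshot('scene'); cv2.imwrite('pics/s3.png',p['image'][60:300,100:420,::-1].repeat(2,0).repeat(2,1)); print(get_state()['time_s'])
E
```

```text
31 [6.9 9.5] [  1.8  -5.  -11.5] 27.78
36 [5.2 8.7] [ 1.3 -5.9 -9.9] 28.3
41 [5.8 7.3] [-0.8 -6.1 -9.3] 28.82
45.3 [6.  5.1] [-3.1 -7.  -7.6] 29.28
45.15 [6.  5.8] [-2.7 -7.1 -8.1] 29.53
45.0 [5.2 5.5] [-2.1 -6.8 -7.5] 29.78
44.85 [4.6 5.2] [-1.8 -6.8 -6.9] 30.03
44.7 [3.3 5.3] [-0.6 -7.2 -6.3] 30.28
44.55 [2.7 4.9] [-0.3 -6.8 -5.6] 30.53
44.4 [3.1 6.2] [-0.  -7.8 -6.8] 30.78
44.25 [2.6 4.5] [-0.6 -7.5 -5.2] 31.03
44.1 [2.5 5.4] [ 0.1 -7.4 -5.8] 31.28
43.95 [2.3 6.6] [ 1.  -7.5 -6.8] 31.53
43.8 [1.9 5.7] [ 0.8 -7.6 -5.8] 31.78
43.65 [2.1 5.9] [ 0.8 -7.6 -6. ] 32.03
43.5 [1.5 5.3] [ 1.  -7.2 -5.2] 32.28
43.35 [0.3 5.2] [ 2.  -7.4 -4.4] 32.53
43.2 [-0.5  4.3] [ 2.1 -7.4 -3.2] 32.78
[-0.31  5.19] [ 0.53675477 -0.18669288  0.27900455]
[0.02 5.69] [ 0.53678362 -0.18669488  0.27900393]
[-0.23  4.09] [ 0.53679276 -0.18669616  0.27899913]
33.7333
```

View pics/s3.png

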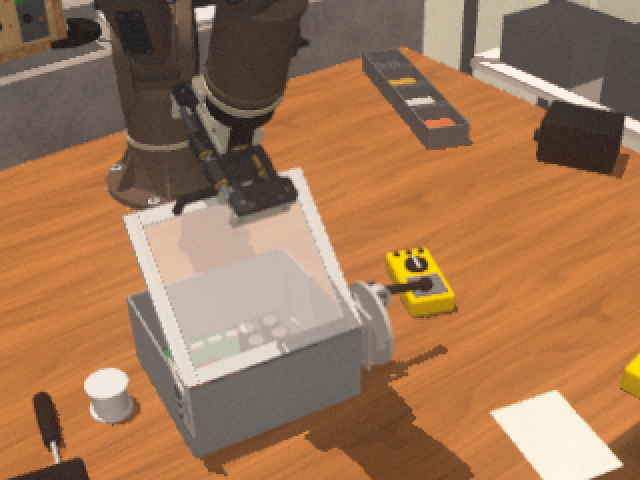

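The lid stands with the hand easing off: about 0 N along its arc, steady over 0.9 s, where an unbraked lid would hang with 2 N. The picture shows it about half open, held at its bar near (240,190). I'll let go.

```bash
python3 - <<'E'
from h import *
usebar()
gripper_open(); s=get_state(); R=np.array(s['eef_rot']); p=s['ee_pos']; print(s['force']-np.load('f1.npy'))
move_linear(p-R[:,2]*.055,feed=.1)
print(get_state()['time_s'],get_state()['ee_pos'])
for k in (.12,.08,.05):
    try: move_linear(get_state()['ee_pos']+[-.02,0,k],feed=.12); break
    except MotionError as e: print(e)
def meas():
    L=[]
    for c in ('scene','top'):
        q=snapshot(c)
        for n in ('lid_handle',):
            for d in pinpoint(q,n)[:1]: L.append((q,np.array(d['point']))); print(c,d['point'],round(d['p'],2))
    r=least_squares(lambda v:np.concatenate([proj(q,bar(v[0]))-u for q,u in L]),[.75]); print('lid deg',np.degrees(r.x),r.fun.round(1))
meas(); dwell(1.5); meas(); print(get_state()['time_s'],get_state()['ee_pos'],get_state()['force'])
p=snapshot('scene'); cv2.imwrite('pics/s4.png',p['image'][60:300,100:420,::-1].repeat(2,0).repeat(2,1))
E
```

```text
[ 0.08109803 -0.07931794 -0.36662228]
35.7667 [ 0.56066338 -0.18795683  0.3274211 ]
the arm cannot follow that straight line within its joint ranges
the arm cannot follow that straight line within its joint ranges
top [321.1, 182.4] 0.73
lid deg [42.65913325] [-0.6 -0.1]
scene [210.6, 152.9] 0.56
lid deg [42.51229858] [0.9 1.7]
38.2583 [ 0.54065372 -0.18796714  0.37743312] [-0.67390417  0.24973143 -0.76266185]
```

View pics/s4.png

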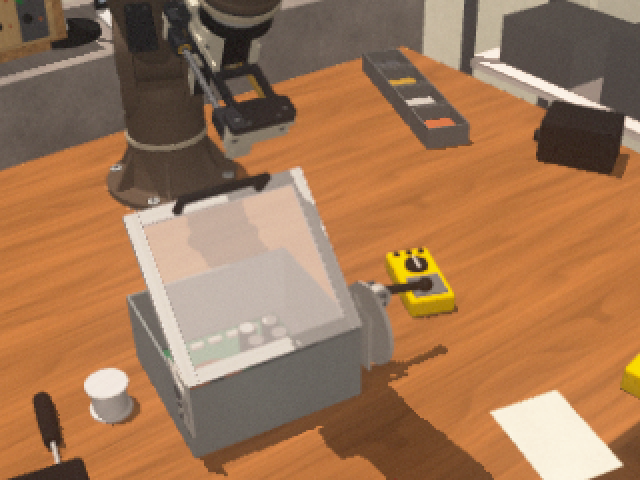

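```bash
python3 - <<'E'
from h import *
usebar()
for c in ('scene','top','scene','top'):
    q=snapshot(c)
    for n in ('lid_handle','lid_hinge'):
        print(c,n,[(d['point'],round(d['p'],2)) for d in pinpoint(q,n)[:2]],*[proj(q,bar(np.radians(a)) if n=='lid_handle' else T(X,P[n])).round(1) for a in (40,43,46)])
p,o=wpin(['lid_handle'])
if o['lid_handle']:
    v=o['lid_handle']; d=v[1]/np.linalg.norm(v[1])
    for a in (40,42,44,46): w=bar(np.radians(a))-v[0]; print(a,(w-d*(w@d)).round(4))
print(get_state()['time_s'])
E
```

```text
scene lid_handle [([212.5, 156.7], 0.61)] [210.5 155.3] [211.8 154.5] [213.2 153.9]
scene lid_hinge [([240.2, 240.2], 0.9)] [238.7 238. ] [238.7 238. ] [238.7 238. ]
top lid_handle [([325.0, 181.5], 0.77)] [319.7 186.1] [320.6 181.8] [321.4 177.2]
top lid_hinge [([315.1, 141.4], 0.63)] [314.3 140.8] [314.3 140.8] [314.3 140.8]
scene lid_handle [([214.6, 154.4], 0.64)] [210.5 155.3] [211.8 154.5] [213.2 153.9]
scene lid_hinge [([235.6, 237.8], 0.66)] [238.7 238. ] [238.7 238. ] [238.7 238. ]
top lid_handle [([320.8, 182.1], 0.8)] [319.7 186.1] [320.6 181.8] [321.4 177.2]
top lid_hinge [([313.0, 142.9], 0.8)] [314.3 140.8] [314.3 140.8] [314.3 140.8]
40 [-0.01    0.0006  0.0031]
42 [-0.0059 -0.0017  0.0024]
44 [-0.0015 -0.004   0.0017]
46 [ 0.0031 -0.0062  0.001 ]
39.0083
```

```bash
python3 -c "
from plant import *
print(hand_in())"
```

```text
the job is handed in; nothing more can be done
None
```

I pressed the brake lever to about 11 N (it bit at about 0.54 rad); the lid now stands by itself at an estimated 43° (±1°), slightly short of 45°, with no sinking seen for about 3 s after release, and the job was handed in at 39 s.

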